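Stow the dressing stick in its tongue-lid box

ROBOT

A 6-joint arm with a two-finger parallel gripper is mounted at the origin on a cart in front of the work surface, level with it; the furniture and walls round the work are solid. World frame = base frame: x ahead of the robot, y to its left, z up, the work surface at z = 0. Lengths are in m, angles in rad, forces in N, time in s.
With the tool pointing down it reaches from about 0.3 to 1 m from the base axis. Payload 5.1 kg.
Tool frame: the origin (TCP) lies at the very end of the fingers, on their centre line; the grasp point (between the pads) lies 19 mm behind it (robot.pinch_z is the distance from the TCP to the grasp point, in m); z points along the fingers, y is the direction in which the jaws open and shut (so a half turn about z gives the same grasp; the last joint's range is limited). The gripper opens to 95 mm and grips with 3 to 60 N. Pads are 20 mm wide; open, the fingers measure 119 mm over their backs; the gripper's body (75 mm by 180 mm) begins 59 mm behind the grasp point.
Start: joints at [-1.426, 0.124, 1.65, -0, 1.367, -0.083], TCP at [0.147, -0.633, 0.215] pointing down, gripper open.
Joint ranges: [-2.61, 2.61], [-1.02, 2.33], [0.03, 2.71], [-1.35, 4.49], [0.32, 2.68], [-2.91, 2.91]. Speed limits (rad/s): [2.57, 2.57, 3.14, 3.14, 3.14, 3.14].

INTERFACE

Orientations are given as a unit quaternion [w, x, y, z].
In Python, from rig import robot, cams, spotter gives the robot as it stands. The module is installed in compiled form; this text tells all that it offers.
- The arm moves only by the tool drive_tool, never from a script. Its argument "rows" is text: rows parted by semicolons, each of 7 numbers parted by spaces: the finger opening in mm, from 0 to 95.1, then the shift along the tool's x, y, z in mm, then the turn, a rotation vector about the tool's x, y, z in degrees. A call has 1 to 20 rows; each row is the pose to reach, as a shift and turn from the pose commanded when the call began, along the tool's axes at that moment; what a row does not reach only later rows make up. A row lasts 1/8 s, in which the tool goes at most 62.5 mm and 10.7 degrees, less where a joint would pass 70% of its speed; a pose out of reach is approached as far as the arm can. A call with a gripper value outside its range is refused whole. The fingers move at their own pace and stop on an object; the grip force is fixed at half the most. Time passes only in rows, so rows that repeat a pose let the fingers close. It gives the time, the measured TCP pose, the force and the opening at its end, in the units of the state.
- robot.get_obs(): the state, without advancing time (a new reading comes with each control period).
- cams.read_camera(name): name is "scene" or "side" or "wrist"; returns a dict with "pixels" (384x512x3 uint8, blue, green, red), "vertical_fov" (degrees; the focal length in pixels is half the picture's height over the tangent of half this angle, whatever the lens; pixels are square), "cx", "cy" (the principal point, pixels), "k1" (the pictures are not rectified: a ray, as slopes to the right and down, at radius r is drawn at 1 + k1 r^2 times it, then the intrinsics apply), "R" (3x3) and "t" (3): a world point X has camera coordinates R X + t. Camera axes: x right, y down, z forward; pixel columns grow to the right and rows downward; lengths in m; the calibration is good to about 2 mm. A picture is of the moment at which its call begins. There is no depth.
- robot.close_job(): hands the job in, once; it reports no verdict.
Trained networks look in a picture, given as the dict that the camera call returned (one of the last four; its "shot" number tells which), for a name from the list of things; names that differ only in an ending like _2 or _b are one class to them, and where a whole thing is asked for, a point or a joint stands for the part that bears it (a point fixed in the world has none). Each returns a list of dicts, best first, with "p" (0 to 1); they miss things now and then, are a little off and sometimes report something else, mostly with a low value. They report only what shows in the picture. A call takes as long as a camera call.
- spotter.search_frame(thing, picture): "xyz" ([x, y, z] in m, in the coordinates of the camera as it stood for that picture, good to about 4 mm: the middle of the surface that is visible of it).
The state is a dict: "time_s": time; "joints": joint angles; "qd": joint speeds; "joint_efforts": joint torques, N m; "eef_pos": TCP position; "ee_rot": TCP orientation; "contact_force": force on the tool from outside, world axes, zero at the start; "torque": the same for the moment, N m; "finger_gap": finger opening in m.
Only numpy, scipy, OpenCV 4.12 (cv2) and the standard library are available. Lean on these libraries where they do the work, as an engineer would, in place of code of your own. Each camera call takes 0.05 s, during which the arm holds its last target.

TASK

Put the loose grey dressing stick away in its wooden box: tip the box's lid up by the black tab and draw it out from under the fixed deck, and lay it tab upwards flat on the bench top. Then pass the stick tilted through the opening, one end under the deck, and lay it level on the floor of the box; leave the lid off. Drop neither of them, and leave the tin, the screwdriver and the pliers where they are.

Things in the scene. Friction and masses are not known exactly. Their poses are not given: they have to be found in the camera images.
- stick_box: Brown wooden box fixed to the bench, 172 (x) x 102 (y) x 49 mm high. Origin: centre of its underside, z up; its -x end is towards the robot. Inside 160 x 90 mm (x -80..80, y -45..45), floor at z = 4, wall tops at z = 44 mm. A fixed deck (z 44 to 49) covers the -x end from x = -86 to -35 mm; the other 115 mm are open once the lid is off. 40 mm of height under the deck.
- deck_edge (a point): Middle of the lower edge of the box's deck, where the opening begins: (-35, 0, 44) mm in the box frame. The lid turns up about this edge. The grey bench grinder, 0.27 m tall, fixed, stands right of the box (world x 0.40 to 0.66, y -0.35 to 0.08); go round its front; the bench left of the box is clear (x 0.48 to 0.64, y 0.36 to 0.48).
- box_lid: Loose pale wooden lid, about 0.13 kg: plate 117 (x) x 102 (y) x 5 mm. Origin: centre of the plate's underside, z up. Seated, its axes are parallel to the box's and its origin is at (27.5, 0, 44) mm in the box frame, give or take 2 mm. Tongue toe and rib reach 10 mm below the plate at its two ends, so it lies level on the bench, its origin 10 mm above it.
- lid_tab (a point): Middle of the lid's black finger tab, (33, 0, 18) mm in the lid frame: 30 (lid x) x 12 (lid y) x 26 mm high, on the plate's top. A 10 mm deep rib under the lid's +x end sits 2.5 mm inside the end wall, so the lid cannot be pulled out level: first raise this end about the deck edge by over 0.1 rad (0.4 is handy), then draw the lid 25 mm or more along its own +x.
- lid_tongue (a point): Tip of the lid's tongue, (-82.5, 0, -4) mm in the lid frame. The tongue is 85 mm wide and reaches 24 mm beyond the plate's -x edge, 20 mm of it under the deck, with 1.5 mm of play in height: it stops the lid being lifted straight up. A gap of 4 mm is left between plate and deck.
- stick: Grey-green abrasive dressing stick, a bar 22 x 130 x 22 mm, about 0.16 kg, lying at the right-hand end of the bench. Origin: centre of its underside; its length runs along its own y, either end alike.
- stick_mid (a point): Centre of the dressing stick, 11 mm above its origin.
- tin: Bystander: flat round tin with an ochre lid, 60 mm across, 24 mm high; origin at the centre of its underside.
- screwdriver: Bystander: red screwdriver lying on the bench, 190 mm long (own y), 28 mm thick; origin below its middle, on the bench.
- pliers: Bystander: pliers with red handles lying on the bench at the right, 56 x 168 (own y) x 13 mm; origin below their middle.

How it is judged:
By the outcome, as a careful person would: the job done as asked, in the order asked, and still so for the second after the job is handed in, with the robot touching nothing.
It also fails if it takes over 72 s, if anything falls off the work surface, if the arm or the gripper's body presses on something with over 40 N, if the wrist force passes 120 N, or if a joint passes its speed limit or range.

## Working session

There is one attempt and no reset: what is moved stays moved. The work goes in short steps, Python scripts to look and compute and a tool call to move; the robot and the scene stay as the last step left them, time stands still between calls to the robot, and variables do not carry over. Pictures are saved under pics/ and viewed, and the job is handed in when it is done.

Besides the shell and the picture viewer there is one more tool, called by a JSON object that holds its "fn" and its "kwargs". drive_tool: Moves the arm, as the interface text tells. Its arguments: {"type":"object","properties":{"rows":{"type":"string"}},"required":["rows"]}

```bash
mkdir -p pics; ls
cat > h.py <<'E'
import numpy as np, cv2
from scipy.spatial.transform import Rotation as Rn
from rig import robot, cams, spotter
def K(p):
    h,w=p["pixels"].shape[:2]; f=h/2/np.tan(np.radians(p["vertical_fov"])/2); return f
def proj(p,X):
    X=np.atleast_2d(X); c=X@np.array(p["R"]).T+np.array(p["t"]); s=c[:,:2]/c[:,2:]; r2=(s**2).sum(1,keepdims=True)
    return s*(1+p["k1"]*r2)*K(p)+[p["cx"],p["cy"]]
def ray(p,uv):
    d=(np.array(uv,float)-[p["cx"],p["cy"]])/K(p); s=d.copy()
    for _ in range(30): s=d/(1+p["k1"]*(s@s))
    R=np.array(p["R"]); o=-R.T@np.array(p["t"]); return o,R.T@np.array([s[0],s[1],1])
def onz(p,uv,z):
    o,d=ray(p,uv); return o+d*(z-o[2])/d[2]
def toworld(p,c):
    R=np.array(p["R"]); return R.T@(np.array(c)-np.array(p["t"]))
def state():
    o=robot.get_obs(); print("t",round(o["time_s"],2),"pos",np.round(o["eef_pos"],4),"q",np.round(o["ee_rot"],4),"F",np.round(o["contact_force"],1),"gap",round(o["finger_gap"],4),"j",np.round(o["joints"],3)); return o
def rot(o): q=o["ee_rot"]; return Rn.from_quat([q[1],q[2],q[3],q[0]])
E
python3 - <<'E'
from h import *
o=state(); print(rot(o).as_matrix().round(3), robot.pinch_z)
for n in ["scene","side","wrist"]:
    p=cams.read_camera(n); cv2.imwrite(f"pics/a_{n}.png",p["pixels"]); print(n,p["vertical_fov"],p["k1"],(-np.array(p["R"]).T@p["t"]).round(3))
    for th in ["stick_box","box_lid","lid_tab","deck_edge","stick","tin","screwdriver","pliers"]:
        r=spotter.search_frame(th,p)
        for d in r[:2]:
            w=toworld(p,d["xyz"]); print("  ",th,round(d["p"],2),w.round(4),proj(p,w).round(0))
state()
E
```

```text
pics
t 0.0 pos [ 0.1467 -0.6326  0.2134] q [-0.001   0.9935  0.1136 -0.    ] F [-0.3 -0.2  0.3] gap 0.0953 j [-1.426  0.125  1.652 -0.     1.368 -0.083]
[[ 0.974  0.226 -0.   ]
 [ 0.226 -0.974  0.002]
 [ 0.    -0.002 -1.   ]] 0.0188
scene 54.19849708601172 -0.03411931256549568 [1.047 0.014 1.005]
   stick_box 0.9 [0.4377 0.2074 0.0493] [[356. 180.]]
   box_lid 0.71 [0.5106 0.1998 0.0497] [[351. 201.]]
   box_lid 0.63 [0.431  0.208  0.0521] [[356. 178.]]
   lid_tab 0.81 [0.5111 0.2007 0.0508] [[351. 201.]]
   lid_tab 0.18 [0.6849 0.1655 0.0216] [[330. 259.]]
   deck_edge 0.77 [0.4329 0.206  0.0508] [[356. 178.]]
   stick 0.67 [ 0.4263 -0.4     0.0207] [[163. 145.]]
   tin 0.83 [0.6857 0.1681 0.0239] [[331. 259.]]
side 50.91308137784951 -0.10757995894202206 [ 1.102 -0.28   0.967]
   stick_box 0.56 [0.4433 0.2112 0.0519] [[332. 147.]]
   box_lid 0.73 [0.5133 0.2053 0.0481] [[340. 166.]]
   lid_tab 0.66 [0.5149 0.2056 0.0461] [[340. 167.]]
   lid_tab 0.2 [ 0.4294 -0.4012  0.0201] [[129. 208.]]
   deck_edge 0.75 [0.4428 0.2143 0.0453] [[332. 148.]]
   stick 0.87 [ 0.4305 -0.3979  0.0207] [[130. 208.]]
   stick 0.47 [0.443  0.2121 0.052 ] [[332. 147.]]
   tin 0.62 [0.6881 0.1638 0.0232] [[354. 223.]]
   pliers 0.55 [ 0.6294 -0.492   0.0084] [[110. 284.]]
wrist 71.79581770586242 -0.032045988523503245 [ 0.213 -0.618  0.385]
t 1.35 pos [ 0.1468 -0.6332  0.2146] q [-0.      0.9935  0.1136  0.    ] F [-0.4 -0.2  0.8] gap 0.095 j [-1.426  0.124  1.65   0.     1.367 -0.083]
```

View pictures.

View pics/a_scene.png

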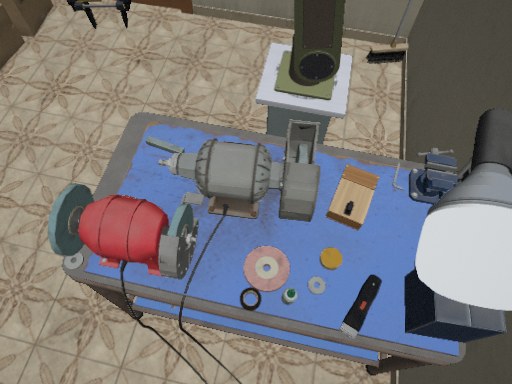

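View pics/a_side.png

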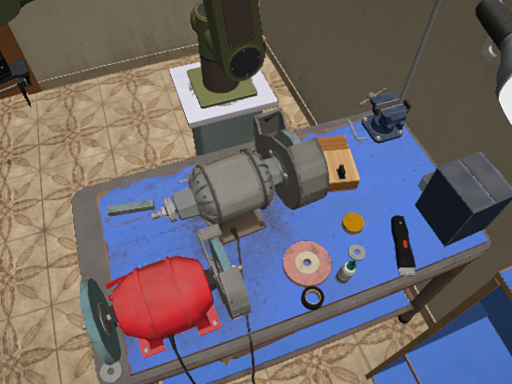

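View pics/a_wrist.png

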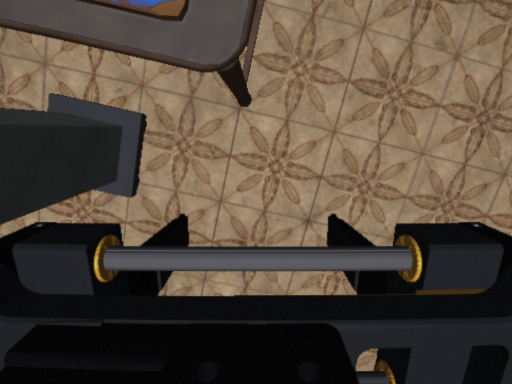

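Run:
```python
import cv2
def c(n,x,y,w,h,s,o):
    i=cv2.imread(f"pics/a_{n}.png")[y:y+h,x:x+w]; cv2.imwrite(o,cv2.resize(i,None,fx=s,fy=s,interpolation=cv2.INTER_CUBIC))
c("scene",315,155,80,80,7,"pics/b1.png")
c("side",305,125,70,75,7,"pics/b2.png")
c("scene",135,125,70,50,8,"pics/b3.png")
c("side",95,185,80,50,8,"pics/b4.png")
```

```text
(no output)
```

View pics/b1.png

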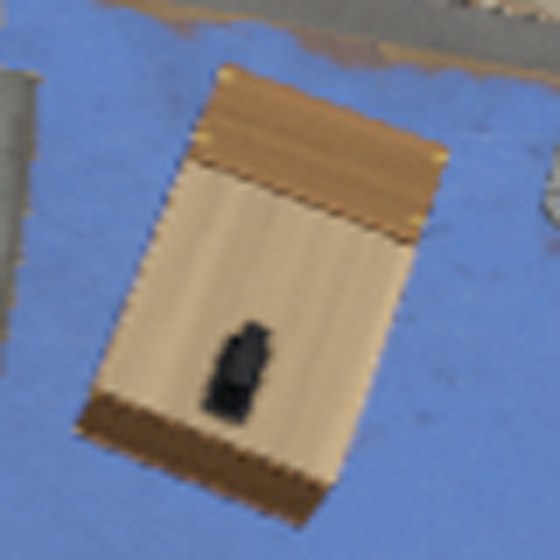

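View pics/b2.png

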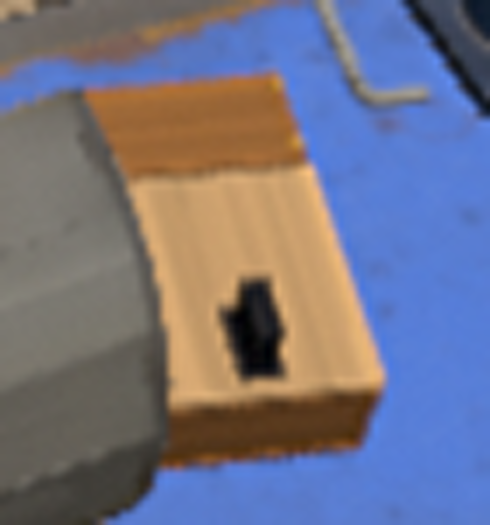

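View pics/b3.png

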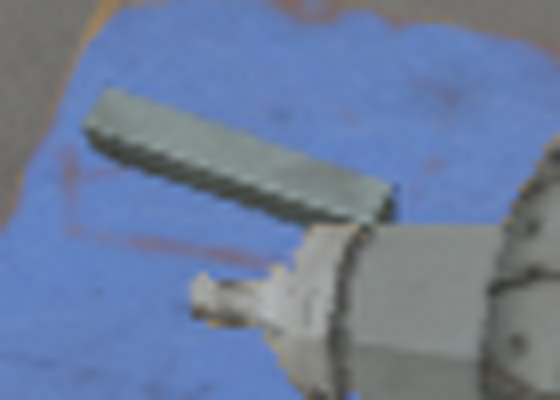

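View pics/b4.png

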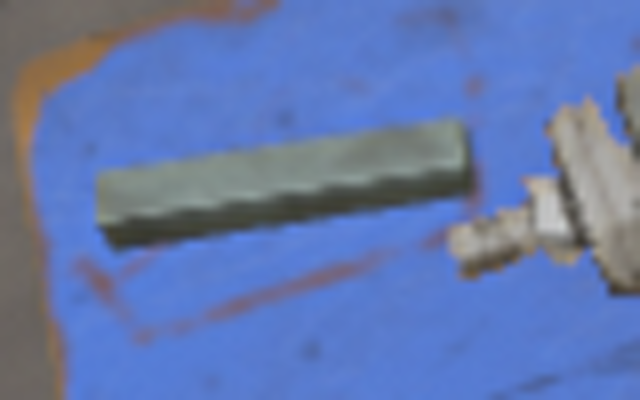

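```bash
cat > fit.py <<'E'
from h import *
from scipy.optimize import least_squares
def T(P,X): 
    c,s=np.cos(P[2]),np.sin(P[2]); X=np.array(X,float); return np.c_[P[0]+c*X[:,0]-s*X[:,1],P[1]+s*X[:,0]+c*X[:,1],X[:,2]]
def fit(obs,p0):
    f=lambda P: np.concatenate([(proj(p,T(P,X))-uv).ravel() for p,X,uv in obs])
    r=least_squares(f,p0); return r.x,f(r.x).reshape(-1,2)
E
python3 - <<'E'
from fit import *
s=cams.read_camera("scene"); d=cams.read_camera("side")
B=[[-.086,.051,.049],[-.086,-.051,.049]]
a=lambda x,y,k,L: np.array(L)/k+[x,y]
# scene view: robot at top, +y(left) appears right
so=(s,[[-.086,-.051,.049],[-.086,.051,.049],[.086,-.051,.049],[.086,.051,.049],[.086,-.051,0],[.086,.051,0]],a(315,155,7,[(228,68),(446,152),(95,388),(332,488),(78,432),(303,527)]))
do=(d,[[-.086,.051,.049],[.086,.051,.049]],a(305,125,7,[(282,75),(383,382)]))
for o in ([so],[do],[so,do]):
    P,r=fit(o,[.47,.2,-.1]); print(P.round(4),r.round(1).tolist())
P0=P
h=[[-.011,-.065,.022],[.011,-.065,.022],[-.011,.065,.022],[.011,.065,.022]]
so=(s,h,a(135,125,8,[(110,87),(85,128),(395,183),(370,222)]))
do=(d,h,a(95,185,8,[(97,172),(100,222),(460,118),(470,163)]))
for o in ([so],[do],[so,do]):
    P,r=fit(o,[.43,-.4,0]); print(P.round(4),r.round(1).tolist())
np.save("poses.npy",[P0,P])
for n,p in (("scene",s),("side",d)):
    im=p["pixels"].copy(); im=cv2.resize(im,None,fx=3,fy=3,interpolation=cv2.INTER_CUBIC)
    lid=[[.0275+.033+i*.015,j*.006,.044+k] for i in (-1,1) for j in (-1,1) for k in (.005,.031)]
    for X in T(P0,lid): u=proj(p,X)[0]*3+1; cv2.circle(im,(int(u[0]),int(u[1])),2,(0,0,255),-1)
    for X in T(P0,[[x,y,.049] for x in(-.086,-.035,.086) for y in (-.051,.051)]): u=proj(p,X)[0]*3+1; cv2.circle(im,(int(u[0]),int(u[1])),2,(0,255,0),-1)
    u=proj(p,T(P0,[[.02,0,.05]]))[0]*3; x,y=int(u[0])-120,int(u[1])-120
    cv2.imwrite(f"pics/c_{n}.png",cv2.resize(im[y:y+240,x:x+240],None,fx=2,fy=2))
state()
E
```

```text
[ 0.4814  0.2082 -0.2208] [[-0.4, -0.9], [1.0, -0.4], [-0.2, -0.2], [0.5, -0.3], [-1.0, 0.7], [0.0, 0.9]]
[ 0.4832  0.2052 -0.2355] [[-0.0, -0.6], [0.0, 0.5]]
[ 0.4819  0.2077 -0.2244] [[-0.4, -0.8], [0.9, -0.2], [-0.5, -0.2], [0.2, -0.1], [-1.2, 0.7], [-0.3, 1.0], [0.1, -1.2], [0.9, -0.3]]
[ 0.4236 -0.3947 -0.153 ] [[-0.2, -0.2], [-0.4, -0.2], [0.3, -0.1], [0.3, 0.4]]
[ 0.4251 -0.3968 -0.1606] [[-0.1, -0.1], [-0.5, 0.2], [0.7, -0.5], [-0.1, 0.3]]
[ 0.4243 -0.3959 -0.1568] [[-0.6, -0.2], [-0.8, -0.1], [-0.2, 0.1], [-0.1, 0.6], [0.2, -0.3], [-0.2, 0.0], [0.9, -0.9], [0.1, -0.1]]
t 1.45 pos [ 0.1468 -0.6332  0.2147] q [-0.      0.9935  0.1137 -0.    ] F [-0.3  0.2 -1. ] gap 0.0952 j [-1.426  0.124  1.65  -0.     1.368 -0.083]
```

```bash
cd pics; python3 -c "
import cv2;cv2.imwrite('c.png',cv2.hconcat([cv2.imread('c_scene.png'),cv2.imread('c_side.png')])[:, :])
i=cv2.imread('c.png');cv2.imwrite('c.png',cv2.resize(i,(800,400)))"
```

```text
(no output)
```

View pics/c.png

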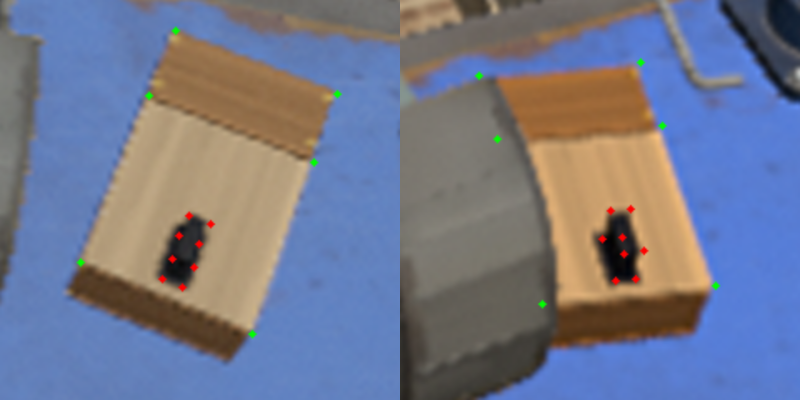

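```bash
cat >> h.py <<'E'
YB=-0.2244
def Rt(yaw,tilt=0):
    c,s=np.cos(yaw),np.sin(yaw)
    return Rn.from_matrix(np.array([[c,s,0],[s,-c,0],[0,0,-1.]]))*Rn.from_rotvec([0,-tilt,0])
def rows(wps,o=None,maxd=60,maxa=10,n=1):
    """wps: (pos,Rot,gap mm). prints tool-frame row waypoints"""
    o=o or state(); p0=np.array(o["eef_pos"]); R0=rot(o); pp,pr=p0,R0
    for pos,R,g in wps:
        pos=np.array(pos); d=R0.inv().apply(pos-p0)*1000; a=(R0.inv()*R).as_rotvec(degrees=True)
        k=max(np.linalg.norm(pos-pp)*1000/62.5,(pr.inv()*R).magnitude()*57.3/10.7)
        print(g,d.round(1),a.round(1),"rows>=%.1f"%k); pp,pr=pos,R
E
python3 - <<'E'
from fit import *
P=np.load("poses.npy")[0]
print("tab",T(P,[[.0605,0,.062]]),"edge",T(P,[[-.035,0,.044]]))
tab=T(P,[[.0605,0,.062]])[0]
w=[((.24,-.40,.30),Rt(1.1),60),((.31,-.15,.30),Rt(2.0),60),((.36,.05,.30),Rt(2.6),60),((.44,.16,.25),Rt(np.pi-.224),50),((tab[0],tab[1],.15),Rt(np.pi-.224),50)]
rows(w)
s=cams.read_camera("scene")
for uv in [(433,175),(398,178),(415,190),(460,180),(425,230),(408,290),(378,280)]: print(uv,onz(s,uv,0).round(3))
E
```

```text
tab [[0.54085061 0.19422977 0.062     ]] edge [[0.44774586 0.21548431 0.044     ]]
t 1.45 pos [ 0.1468 -0.6332  0.2147] q [-0.      0.9935  0.1137 -0.    ] F [-0.3  0.2 -1. ] gap 0.0952 j [-1.426  0.124  1.65  -0.     1.368 -0.083]
60 [ 143.5 -206.1  -85.3] [ -0.  -0. -50.] rows>=4.7
60 [ 268.2 -433.8  -85.3] [  -0.    -0.  -101.5] rows>=4.8
60 [ 362.  -617.4  -85.3] [  -0.    -0.  -135.9] rows>=3.3
50 [ 464.8 -706.5  -35.3] [  -0.    -0.  -154.1] rows>=2.3
50 [ 570.8 -717.    64.7] [  -0.    -0.  -154.1] rows>=2.3
(433, 175) [0.333 0.457 0.   ]
(398, 178) [0.369 0.347 0.   ]
(415, 190) [0.401 0.4   0.   ]
(460, 180) [0.332 0.541 0.   ]
(425, 230) [0.53  0.431 0.   ]
(408, 290) [0.718 0.385 0.   ]
(378, 280) [0.708 0.304 0.   ]
```

{"fn": "drive_tool", "kwargs": {"rows": "60 40 -60 -40 0 0 -10; 60 75 -105 -60 0 0 -20; 60 105 -150 -85 0 0 -30; 60 130 -190 -85 0 0 -40; 60 155 -230 -85 0 0 -50; 60 180 -280 -85 0 0 -60; 60 205 -325 -85 0 0 -70; 60 230 -370 -85 0 0 -80; 60 250 -410 -85 0 0 -90; 60 270 -450 -85 0 0 -100; 60 290 -490 -85 0 0 -110; 60 315 -535 -85 0 0 -120; 60 340 -580 -85 0 0 -130; 60 362 -617 -85 0 0 -138; 50 400 -660 -70 0 0 -146; 50 440 -690 -45 0 0 -154; 50 485 -708 -15 0 0 -154; 50 530 -715 25 0 0 -154; 50 571 -717 65 0 0 -154; 50 571 -717 65 0 0 -154"}}

```text
time_s: 4.0
eef_pos: [0.5397, 0.194, 0.1433]
ee_rot: [-0.005, 0.113, 0.994, -0.002]
contact_force: [-0.7, -0.6, 0.4]
finger_gap: 0.0504
```

Run:
```python
from fit import *
o=state()
p=cams.read_camera("wrist"); cv2.imwrite("pics/d_wrist.png",p["pixels"])
import pickle; pickle.dump(p,open("d_wrist.pkl","wb"))
for th in ["lid_tab","box_lid"]:
    for d in spotter.search_frame(th,p)[:2]: w=toworld(p,d["xyz"]); print(th,round(d["p"],2),w.round(4),proj(p,w).round(0))
s=cams.read_camera("scene"); cv2.imwrite("pics/d_scene.png",s["pixels"])
d=cams.read_camera("side"); cv2.imwrite("pics/d_side.png",d["pixels"])
```

```text
t 4.0 pos [0.5397 0.194  0.1433] q [-0.0052  0.1127  0.9936 -0.002 ] F [-0.7 -0.6  0.4] gap 0.0504 j [ 0.251  0.019  1.884 -0.     1.249 -1.094]
lid_tab 0.61 [0.5032 0.2013 0.0455] [[257. 159.]]
box_lid 0.72 [0.5029 0.2062 0.0501] [[261. 158.]]
```

View pics/d_wrist.png

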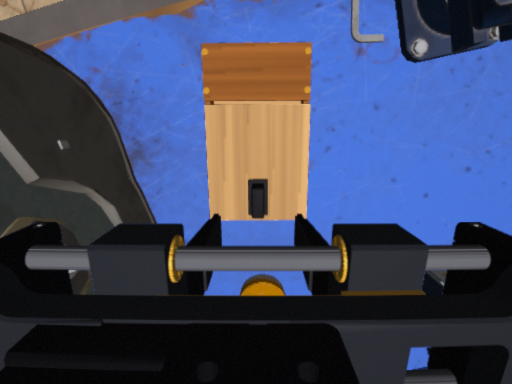

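View pics/d_scene.png

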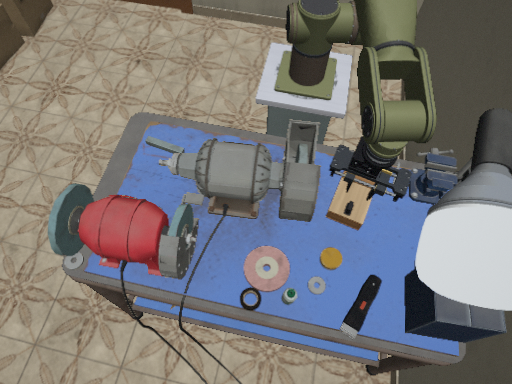

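View pics/d_side.png

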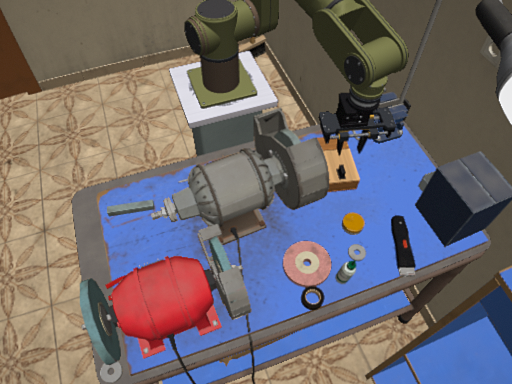

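Run:
```python
import cv2
i=cv2.imread("pics/d_wrist.png")[35:230,190:325]; cv2.imwrite("pics/d2.png",cv2.resize(i,None,fx=4,fy=3,interpolation=cv2.INTER_CUBIC))
```

```text
(no output)
```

View pics/d2.png

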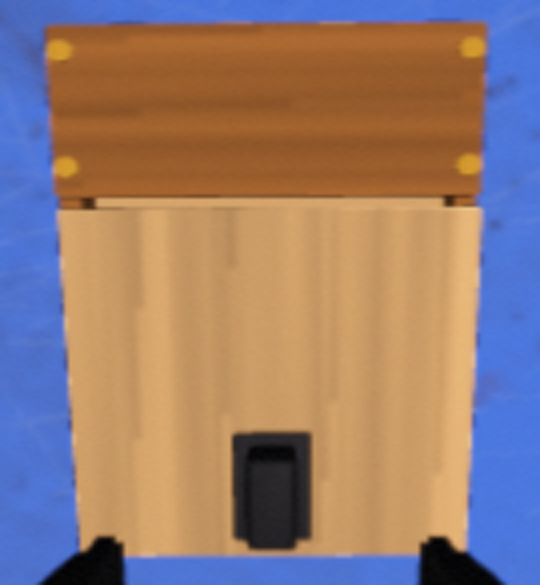

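Run:
```python
from fit import *
import pickle; p=pickle.load(open("d_wrist.pkl","rb"))
uv=np.array([(46,28),(487,25),(57,196),(480,193),(78,553),(468,553)])/[4,3]+[190,35]
X=[[-.086,-.051,.049],[-.086,.051,.049],[-.035,-.051,.049],[-.035,.051,.049],[.086,-.051,.049],[.086,.051,.049]]
P,r=fit([(p,X,uv)],[.48,.2,-.22]); print(P.round(4)); print(r.round(1).tolist())
print("tab",T(P,[[.0605,0,.062]]).round(4),"edge",T(P,[[-.035,0,.044]]).round(4))
lid=[[.0605+i*.015,j*.006,.044+k] for k in (.005,.031) for i in (-1,1) for j in (-1,1) ]
print(((proj(p,T(P,lid))-[190,35])*[4,3]).round(0).tolist())
o=state(); print(proj(p,o["eef_pos"]))
np.save("poses2.npy",P)
```

```text
[ 0.4828  0.2069 -0.2168]
[[-0.6, -1.6], [0.8, -1.9], [-0.7, 0.5], [0.7, 0.5], [0.2, 2.0], [-0.5, 1.5]]
tab [[0.5419 0.1939 0.062 ]] edge [[0.4486 0.2144 0.044 ]]
[[247.0, 445.0], [295.0, 445.0], [249.0, 530.0], [295.0, 530.0], [245.0, 461.0], [297.0, 461.0], [246.0, 554.0], [297.0, 554.0]]
t 4.25 pos [0.5416 0.1943 0.1524] q [2.000e-03 1.128e-01 9.936e-01 8.000e-04] F [ 0.5 -0.4 -0.4] gap 0.05 j [ 0.251  0.005  1.882  0.     1.25  -1.094]
[[257.91452581 235.86223284]]
```

{"fn": "drive_tool", "kwargs": {"rows": "40 0 0 30 0 0 0; 40 0 0 60 0 0 0; 40 0 0 80 0 0 0; 40 0 0 92 0 0 0; 40 0 0 99 0 0 0; 40 0 0 99 0 0 0; 40 0 0 99 0 0 0; 0 0 0 99 0 0 0; 0 0 0 99 0 0 0; 0 0 0 99 0 0 0; 0 0 0 99 0 0 0; 0 0 0 99 0 0 0"}}

```text
time_s: 5.75
eef_pos: [0.5411, 0.1942, 0.0508]
ee_rot: [0.0, 0.113, 0.994, -0.0]
contact_force: [-1.1, -0.3, 0.8]
finger_gap: 0.0119
```

Run:
```python
from fit import *
o=state(); p=cams.read_camera("side"); cv2.imwrite("pics/e1.png",cv2.resize(p["pixels"][90:230,270:430],None,fx=4,fy=4))
p=cams.read_camera("wrist"); cv2.imwrite("pics/e2.png",p["pixels"])
```

```text
t 5.75 pos [0.5411 0.1942 0.0508] q [ 0.000e+00  1.127e-01  9.936e-01 -1.000e-04] F [-1.1 -0.3  0.8] gap 0.0119 j [ 0.251  0.119  1.949 -0.     1.074 -1.094]
```

View pics/e1.png

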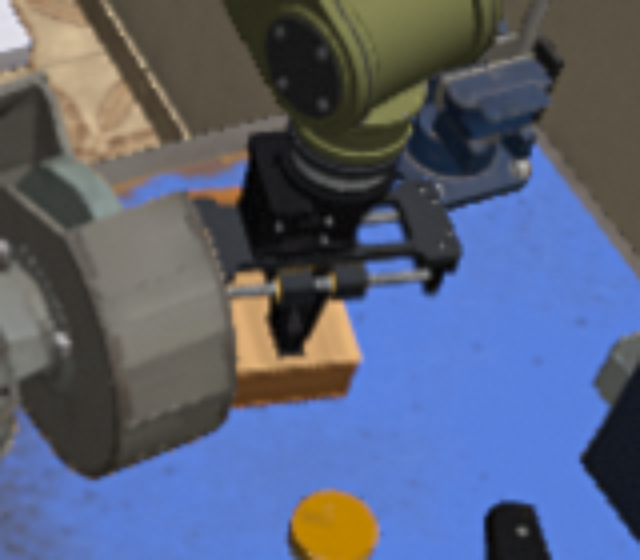

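View pics/e2.png

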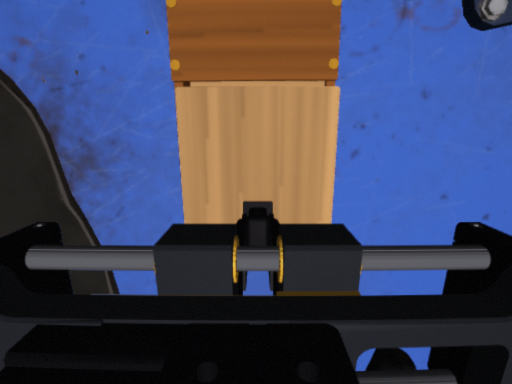

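{"fn": "drive_tool", "kwargs": {"rows": "0 0.3 0 -4 0 -2.5 0; 0 1 0 -8.2 0 -5 0; 0 2 0 -12.3 0 -7.5 0; 0 2.8 0 -16.4 0 -10 0; 0 4 0 -20.5 0 -12.5 0; 0 5.3 0 -24.3 0 -15 0; 0 6.8 0 -28.2 0 -17.5 0; 0 8.5 0 -32 0 -20 0; 0 8.5 0 -32 0 -20 0; 0 8.5 0 -32 0 -20 0"}}

```text
time_s: 7.1
eef_pos: [0.5328, 0.1962, 0.0828]
ee_rot: [0.173, 0.111, 0.979, -0.019]
contact_force: [0.2, 1.0, -1.2]
finger_gap: 0.0121
```

Run:
```python
from fit import *
o=state(); p=cams.read_camera("side"); cv2.imwrite("pics/f1.png",cv2.resize(p["pixels"][90:230,270:430],None,fx=4,fy=4))
p=cams.read_camera("wrist"); cv2.imwrite("pics/f2.png",p["pixels"])
```

```text
t 7.1 pos [0.5328 0.1962 0.0828] q [ 0.1726  0.111   0.9785 -0.0195] F [ 0.2  1.  -1.2] gap 0.0121 j [ 0.355 -0.094  2.137 -0.259  0.821 -0.839]
```

View pics/f1.png

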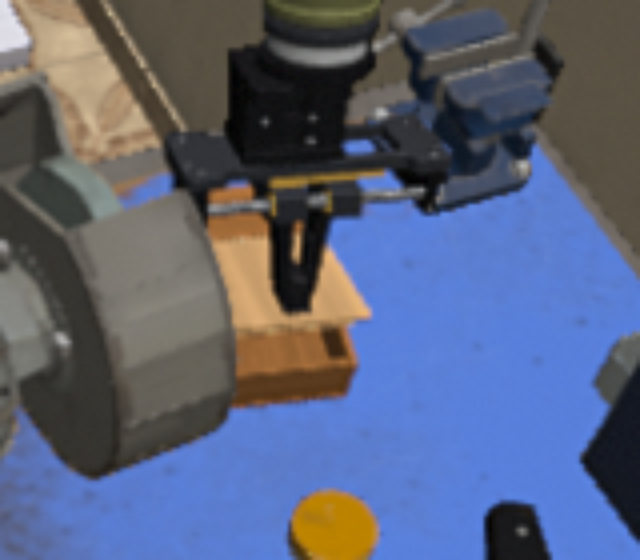

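View pics/f2.png

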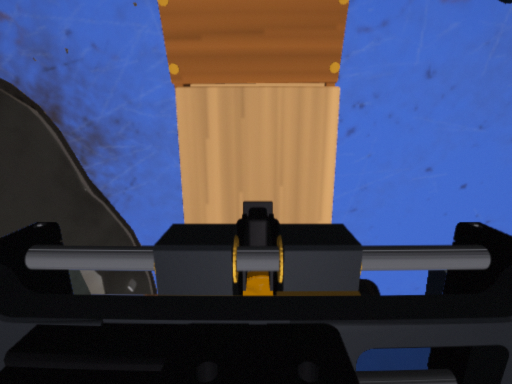

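{"fn": "drive_tool", "kwargs": {"rows": "0 -5 0 0 0 0 0; 0 -12 0 0 0 0 0; 0 -20 0 0 0 0 0; 0 -28 0 0 0 0 0; 0 -36 0 0 0 0 0; 0 -44 0 0 0 0 0; 0 -50 0 0 0 0 0; 0 -54 0 -10 0 0 0; 0 -60 0 -28 0 0 0; 0 -68 0 -50 0 0 0; 0 -77 0 -75 0 0 0; 0 -77 0 -75 0 0 0; 0 -77 0 -75 0 0 0"}}

```text
time_s: 8.82
eef_pos: [0.5779, 0.1857, 0.1792]
ee_rot: [0.172, 0.111, 0.979, -0.02]
contact_force: [0.0, -1.1, -1.3]
finger_gap: 0.0117
```

Run:
```python
from fit import *
o=state(); p=cams.read_camera("side"); cv2.imwrite("pics/g1.png",cv2.resize(p["pixels"][60:260,270:512],None,fx=3,fy=3))
p=cams.read_camera("wrist"); cv2.imwrite("pics/g2.png",p["pixels"])
s=cams.read_camera("scene"); cv2.imwrite("pics/g3.png",s["pixels"])
# lid target: plate origin at (.572,.42,.01), yaw 0 ; TCP offset in lid frame
q=.0005
tgt=np.array([.572+.0325,.42,.018])
for z in (.2,.03): rows([((tgt[0],tgt[1],z),Rt(np.pi),0)],o)
```

```text
t 8.82 pos [0.5779 0.1857 0.1792] q [ 0.1724  0.111   0.9786 -0.0196] F [ 0.  -1.1 -1.3] gap 0.0117 j [ 0.306 -0.118  1.984 -0.21   0.983 -0.948]
0 [ 17.8 234.3 -28.6] [ -2.3  19.9 -12.8] rows>=3.8
0 [ 75.9 234.4 131.2] [ -2.3  19.9 -12.8] rows>=4.5
```

View pics/g1.png

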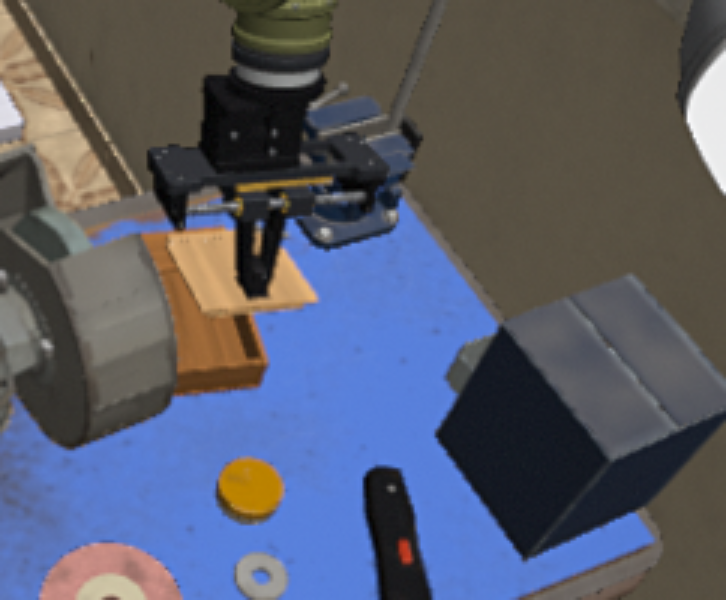

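View pics/g2.png

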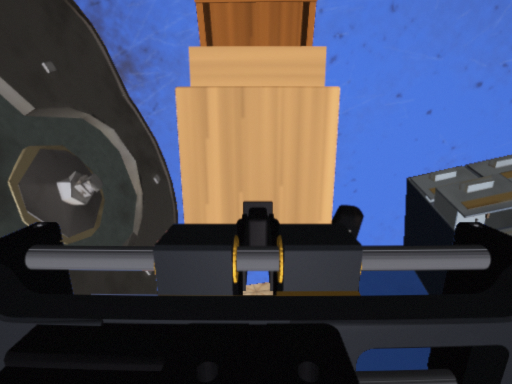

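View pics/g3.png

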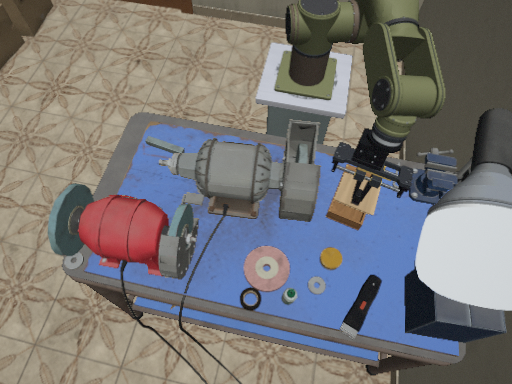

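Run:
```python
from fit import *
d=cams.read_camera("side"); s=cams.read_camera("scene")
for uv in [(415.7,205),(445,246.7),(420,190),(377,135)]: print(onz(d,uv,0).round(3))
def tri(a,b):
    o1,d1=ray(s,a);o2,d2=ray(d,b); A=np.c_[d1,-d2]; t=np.linalg.lstsq(A,o2-o1,rcond=None)[0]
    return (o1+t[0]*d1).round(3),(o2+t[1]*d2).round(3)
print(tri((418,240),(497,87)), tri((485,160),(495,10)), tri((408,330),(445,247)))
```

```text
[0.686 0.376 0.   ]
[0.832 0.38  0.   ]
[0.645 0.418 0.   ]
[0.409 0.405 0.   ]
(array([0.865, 0.164, 0.624]), array([0.84 , 0.156, 0.633])) (array([0.771, 0.223, 0.663]), array([0.742, 0.211, 0.679])) (array([ 0.816,  0.399, -0.029]), array([ 0.825,  0.4  , -0.03 ]))
```

Run:
```python
from fit import *
o=state()
rows([((.5945,.40,z),Rt(np.pi),0) for z in (.2,.06,.025,.018)],o)
```

```text
t 9.07 pos [0.5777 0.1855 0.1781] q [ 0.1716  0.1109  0.9787 -0.02  ] F [ 0.5 -0.3 -0.8] gap 0.0117 j [ 0.306 -0.117  1.984 -0.21   0.983 -0.948]
0 [ 22.2 212.8 -31.6] [ -2.3  19.8 -12.8] rows>=3.5
0 [ 69.9 213.  100. ] [ -2.3  19.8 -12.8] rows>=2.2
0 [ 81.8 213.  132.9] [ -2.3  19.8 -12.8] rows>=0.6
0 [ 84.1 213.  139.5] [ -2.3  19.8 -12.8] rows>=0.1
```

{"fn": "drive_tool", "kwargs": {"rows": "0 4 35 -10 -0.4 3 -2; 0 8 75 -20 -0.8 7 -4; 0 12 120 -28 -1.2 11 -7; 0 17 160 -32 -1.7 15 -10; 0 22 195 -32 -2.3 19.8 -12.8; 0 22.2 212.8 -31.6 -2.3 19.8 -12.8; 0 34 213 0 -2.3 19.8 -12.8; 0 46 213 34 -2.3 19.8 -12.8; 0 58 213 68 -2.3 19.8 -12.8; 0 70 213 100 -2.3 19.8 -12.8; 0 77 213 120 -2.3 19.8 -12.8; 0 80 213 127 -2.3 19.8 -12.8; 0 80 213 127 -2.3 19.8 -12.8; 0 80 213 127 -2.3 19.8 -12.8"}}

```text
time_s: 10.82
eef_pos: [0.5963, 0.401, 0.0348]
ee_rot: [0.002, 0.0, 1.0, 0.001]
contact_force: [0.1, -0.4, -1.3]
finger_gap: 0.0119
```

Run:
```python
from fit import *
o=state(); print(rot(o).as_matrix().round(3)); p=cams.read_camera("side"); cv2.imwrite("pics/i1.png",cv2.resize(p["pixels"][60:260,270:512],None,fx=3,fy=3))
rows([((.5945,.40,z),Rt(np.pi),0) for z in (.02,.019,.018,.017)],o)
```

```text
t 10.82 pos [0.5963 0.401  0.0348] q [2.5e-03 1.0e-04 1.0e+00 1.0e-03] F [ 0.1 -0.4 -1.3] gap 0.0119 j [ 5.180e-01  4.190e-01  1.610e+00 -1.000e-03  1.107e+00 -1.053e+00]
[[-1.     0.     0.005]
 [ 0.     1.     0.002]
 [-0.005  0.002 -1.   ]]
0 [ 1.9 -1.  14.8] [ 0.1  0.3 -0. ] rows>=0.2
0 [ 1.9 -1.  15.8] [ 0.1  0.3 -0. ] rows>=0.0
0 [ 1.9 -1.  16.8] [ 0.1  0.3 -0. ] rows>=0.0
0 [ 1.9 -1.  17.8] [ 0.1  0.3 -0. ] rows>=0.0
```

View pics/i1.png

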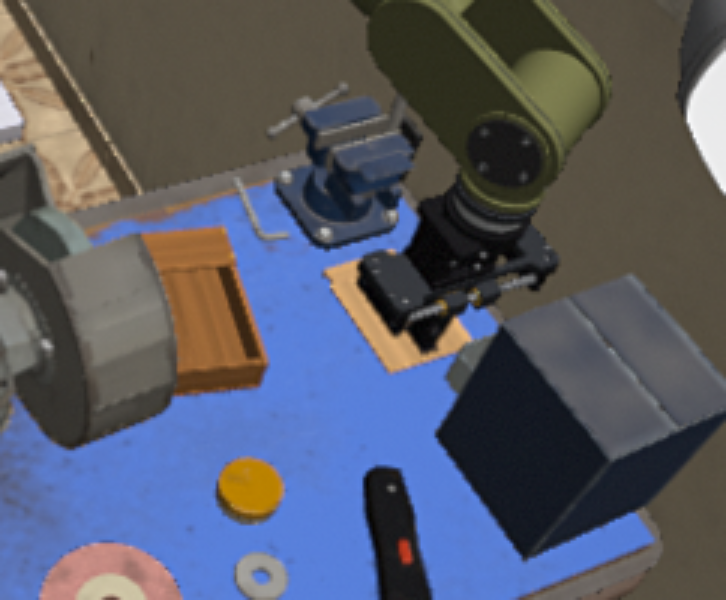

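{"fn": "drive_tool", "kwargs": {"rows": "0 4 -1 4 0 0 0; 0 4 -1 8 0 0 0; 0 4 -1 11 0 0 0; 0 4 -1 12 0 0 0; 0 4 -1 12 0 0 0; 0 4 -1 12 0 0 0"}}

```text
time_s: 11.62
eef_pos: [0.5913, 0.3994, 0.0209]
ee_rot: [0.001, 0.0, 1.0, 0.0]
contact_force: [1.0, 0.3, -1.6]
finger_gap: 0.0115
```

{"fn": "drive_tool", "kwargs": {"rows": "0 0 0 1 0 0 0; 0 0 0 2 0 0 0; 0 0 0 2 0 0 0; 0 0 0 2 0 0 0"}}

```text
time_s: 12.12
eef_pos: [0.5911, 0.3994, 0.0188]
ee_rot: [0.001, 0.0, 1.0, 0.0]
contact_force: [0.2, 0.6, -0.5]
finger_gap: 0.0117
```

{"fn": "drive_tool", "kwargs": {"rows": "0 0 0 0.7 0 0 0; 0 0 0 0.7 0 0 0; 0 0 0 0.7 0 0 0"}}

```text
time_s: 12.5
eef_pos: [0.5911, 0.3994, 0.018]
ee_rot: [0.001, 0.0, 1.0, 0.0]
contact_force: [-0.1, 0.0, -1.3]
finger_gap: 0.0119
```

{"fn": "drive_tool", "kwargs": {"rows": "0 0 0 0.5 0 0 0; 0 0 0 0.5 0 0 0; 0 0 0 0.5 0 0 0"}}

```text
time_s: 12.88
eef_pos: [0.5911, 0.3993, 0.0175]
ee_rot: [0.001, 0.0, 1.0, 0.0]
contact_force: [0.5, 0.9, -0.6]
finger_gap: 0.0118
```

{"fn": "drive_tool", "kwargs": {"rows": "0 0 0 0.5 0 0 0; 0 0 0 0.5 0 0 0; 0 0 0 0.5 0 0 0"}}

```text
time_s: 13.25
eef_pos: [0.5912, 0.3994, 0.0171]
ee_rot: [0.001, 0.0, 1.0, 0.0]
contact_force: [-0.0, -0.3, -1.3]
finger_gap: 0.0122
```

{"fn": "drive_tool", "kwargs": {"rows": "0 0 0 0.5 0 0 0; 0 0 0 0.5 0 0 0; 0 0 0 0.5 0 0 0"}}

```text
time_s: 13.62
eef_pos: [0.5912, 0.3994, 0.0169]
ee_rot: [0.001, 0.0, 1.0, 0.0]
contact_force: [0.1, 0.1, 1.2]
finger_gap: 0.0121
```

{"fn": "drive_tool", "kwargs": {"rows": "0 0 0 0.5 0 0 0; 0 0 0 0.5 0 0 0; 0 0 0 0.5 0 0 0"}}

```text
time_s: 14.0
eef_pos: [0.5913, 0.3994, 0.0169]
ee_rot: [0.001, 0.0, 1.0, 0.0]
contact_force: [-2.1, -1.7, 4.6]
finger_gap: 0.012
```

{"fn": "drive_tool", "kwargs": {"rows": "30 0 0 0 0 0 0; 35 0 0 0 0 0 0; 35 0 0 0 0 0 0; 35 0 0 0 0 0 0; 35 0 0 -10 0 0 0; 35 0 0 -30 0 0 0; 35 0 0 -60 0 0 0; 35 0 0 -110 0 0 0; 35 0 0 -160 0 0 0; 35 0 0 -200 0 0 0"}}

```text
time_s: 15.25
eef_pos: [0.5914, 0.3997, 0.2213]
ee_rot: [0.003, 0.0, 1.0, 0.001]
contact_force: [0.1, -0.0, 0.7]
finger_gap: 0.0351
```

Run:
```python
from fit import *
o=state(); w=cams.read_camera("wrist"); cv2.imwrite("pics/j2.png",w["pixels"])
d=cams.read_camera("side"); s=cams.read_camera("scene"); cv2.imwrite("pics/j1.png",cv2.resize(d["pixels"][60:260,270:512],None,fx=3,fy=3))
def tri(a,b):
    o1,d1=ray(s,a);o2,d2=ray(d,b); A=np.c_[d1,-d2]; t=np.linalg.lstsq(A,o2-o1,rcond=None)[0]
    return (o1+t[0]*d1).round(3),(o2+t[1]*d2).round(3)
print(tri((159.5,162),(151,215)), tri((173,153),(164,198)), tri((172,168),(165,219)))
print(tri((55,190),(85,290)), tri((183,195),(212,232)))
P=np.load("poses.npy")[1]
g=T(P,[[0,-.015,.022]])[0]; print(g)
Y=np.pi/2+P[2]
rows([((.44,.25,.30),Rt(2.7),60),((.36,.05,.30),Rt(2.4),60),((.31,-.15,.30),Rt(1.9),60),((.31,-.3,.30),Rt(1.6),60),((g[0],g[1],.2),Rt(Y),60),((g[0],g[1],.12),Rt(Y),60)],o)
```

```text
t 15.25 pos [0.5914 0.3997 0.2213] q [0.0031 0.     1.     0.0015] F [ 0.1 -0.   0.7] gap 0.0351 j [ 5.190e-01  2.530e-01  1.492e+00 -1.000e-03  1.390e+00 -1.051e+00]
(array([ 0.562, -0.337,  0.148]), array([ 0.559, -0.338,  0.15 ])) (array([ 0.549, -0.297,  0.185]), array([ 0.547, -0.297,  0.186])) (array([ 0.553, -0.311,  0.112]), array([ 0.556, -0.311,  0.11 ]))
(array([ 0.764, -0.474,  0.295]), array([ 0.767, -0.474,  0.293])) (array([ 0.68 , -0.222,  0.222]), array([ 0.689, -0.221,  0.218]))
[ 0.42199398 -0.4106922   0.022     ]
60 [ 150.9 -149.5  -80.1] [ 0.2  0.3 25.3] rows>=3.6
60 [ 230.9 -349.5  -81.2] [ 0.3  0.3 42.5] rows>=3.4
60 [ 280.9 -549.5  -82.1] [ 0.4  0.2 71.1] rows>=3.3
60 [ 280.9 -699.5  -82.6] [ 0.4  0.2 88.3] rows>=2.4
60 [ 169.5 -810.4   17.8] [ 0.4  0.1 99. ] rows>=3.0
60 [ 170.  -810.7   97.8] [ 0.4  0.1 99. ] rows>=1.3
```

View pics/j1.png

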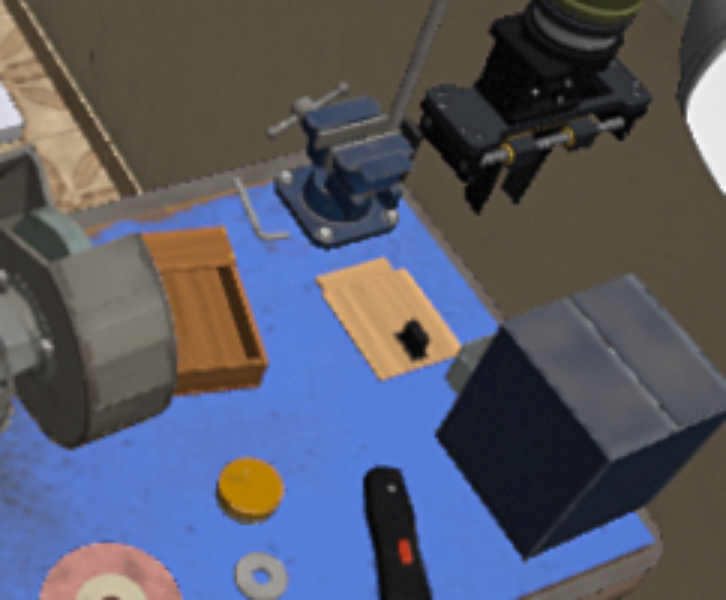

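View pics/j2.png

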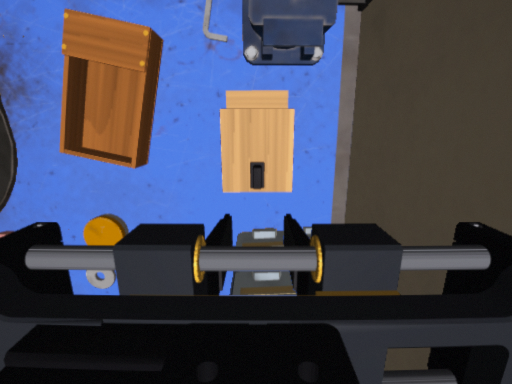

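{"fn": "drive_tool", "kwargs": {"rows": "60 37 -37 -20 0 0 6; 60 75 -75 -40 0 0 12; 60 112 -112 -60 0 0 18; 60 150 -150 -80 0 0 25; 60 170 -198 -80 0 0 30; 60 190 -248 -80 0 0 34; 60 210 -298 -80 0 0 38; 60 230 -349 -80 0 0 43; 60 245 -400 -80 0 0 52; 60 260 -450 -80 0 0 60; 60 272 -500 -80 0 0 66; 60 280 -550 -80 0 0 73; 60 280 -600 -80 0 0 79; 60 280 -650 -80 0 0 84; 60 280 -700 -80 0 0 89; 60 250 -740 -60 0 0 93; 60 220 -775 -30 0 0 97; 60 190 -800 0 0 0 99; 60 170 -811 40 0 0 99; 60 170 -811 60 0 0 99"}}

```text
time_s: 17.9
eef_pos: [0.4199, -0.4104, 0.1511]
ee_rot: [-0.003, 0.76, 0.65, 0.001]
contact_force: [-0.7, -0.1, -1.0]
finger_gap: 0.0601
```

Run:
```python
from fit import *
o=state(); w=cams.read_camera("wrist"); o=state(); w=cams.read_camera("wrist"); o=state()
import pickle; pickle.dump(w,open("k.pkl","wb")); cv2.imwrite("pics/k.png",w["pixels"])
for d in spotter.search_frame("stick",w)[:2]: x=toworld(w,d["xyz"]); print(round(d["p"],2),x.round(4),proj(w,x).round(0))
h=[[-.011,-.065,.022],[.011,-.065,.022],[-.011,.065,.022],[.011,.065,.022]]
print(proj(w,T(np.load("poses.npy")[1],h)).round(1).tolist())
```

```text
t 17.9 pos [ 0.4199 -0.4104  0.1511] q [-0.0027  0.7603  0.6496  0.0009] F [-0.7 -0.1 -1. ] gap 0.0601 j [-0.866  0.038  1.851  0.002  1.258 -0.71 ]
t 17.95 pos [ 0.4187 -0.4092  0.1491] q [-0.0043  0.7603  0.6495  0.0009] F [-0.4  0.3 -0.8] gap 0.06 j [-0.867  0.038  1.854  0.002  1.258 -0.71 ]
t 18.0 pos [ 0.4188 -0.4095  0.1514] q [-0.0033  0.7604  0.6495  0.0009] F [-1.6 -0.1 -0.5] gap 0.06 j [-0.867  0.035  1.853  0.002  1.26  -0.71 ]
0.59 [ 0.4222 -0.3962  0.0218] [[258. 178.]]
[[250.8, 231.2], [269.2, 231.3], [250.2, 118.4], [270.5, 118.4]]
```

View pics/k.png

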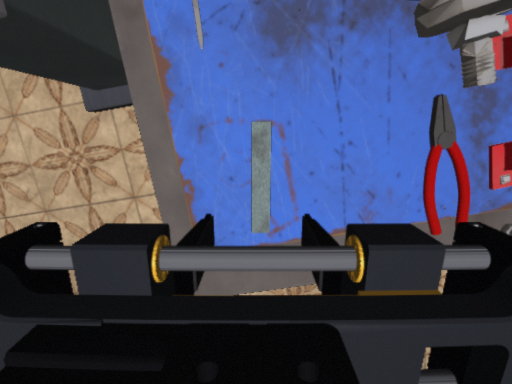

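{"fn": "drive_tool", "kwargs": {"rows": "60 0 2 40 0 0 0; 60 0 2 80 0 0 0; 60 0 2 110 0 0 0; 60 0 2 120 0 0 0; 60 0 2 120 0 0 0; 60 0 2 120 0 0 0"}}

```text
time_s: 18.8
eef_pos: [0.424, -0.4132, 0.0378]
ee_rot: [0.002, 0.76, 0.649, 0.001]
contact_force: [-0.6, -0.1, -0.1]
finger_gap: 0.0603
```

Run:
```python
from fit import *
o=state(); print(rot(o).as_matrix().round(4))
w=cams.read_camera("wrist"); cv2.imwrite("pics/l.png",w["pixels"])
P=np.load("poses.npy")[1]; g=T(P,[[0,-.015,.022]])[0]
rows([((g[0],g[1],.004),Rt(np.pi/2+P[2]),60)],o)
```

```text
t 18.8 pos [ 0.424  -0.4132  0.0378] q [0.0024 0.7605 0.6494 0.0009] F [-0.6 -0.1 -0.1] gap 0.0603 j [-0.864  0.168  1.919  0.002  1.05  -0.708]
[[ 0.1566  0.9877  0.0046]
 [ 0.9877 -0.1566 -0.0024]
 [-0.0017  0.0049 -1.    ]]
60 [ 2.2 -2.5 33.7] [ 0.3  0.1 -0. ] rows>=0.5
```

View pics/l.png

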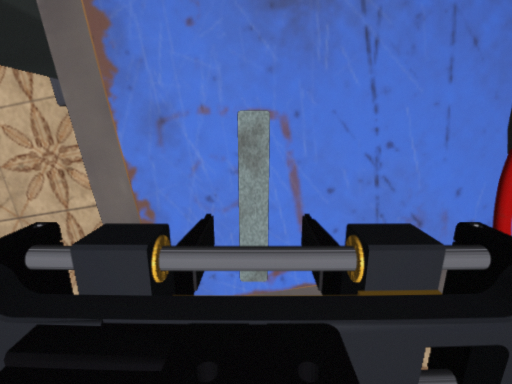

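{"fn": "drive_tool", "kwargs": {"rows": "60 1 -2.5 15 0 0 0; 60 2 -2.5 25 0 0 0; 60 2 -2.5 31 0 0 0; 60 2 -2.5 32 0 0 0; 60 2 -2.5 32 0 0 0; 0 2 -2.5 32 0 0 0; 0 2 -2.5 32 0 0 0; 0 2 -2.5 32 0 0 0; 0 2 -2.5 32 0 0 0; 0 2 -2.5 32 0 0 0; 0 2 -2.5 32 0 0 0"}}

```text
time_s: 20.23
eef_pos: [0.421, -0.4096, 0.0034]
ee_rot: [0.001, 0.76, 0.649, 0.001]
contact_force: [0.7, 0.1, -0.1]
finger_gap: 0.0217
```

Run:
```python
from fit import *
o=state(); print(rot(o).as_matrix().round(4))
w=cams.read_camera("wrist"); cv2.imwrite("pics/m.png",w["pixels"])
import pickle; pickle.dump(w,open("m.pkl","wb"))
```

```text
t 20.23 pos [ 0.421  -0.4096  0.0034] q [6.000e-04 7.604e-01 6.494e-01 1.000e-03] F [ 0.7  0.1 -0.1] gap 0.0217 j [-0.864  0.209  1.939  0.002  0.992 -0.708]
[[ 1.565e-01  9.877e-01  2.200e-03]
 [ 9.877e-01 -1.565e-01  4.000e-04]
 [ 7.000e-04  2.100e-03 -1.000e+00]]
```

View pics/m.png

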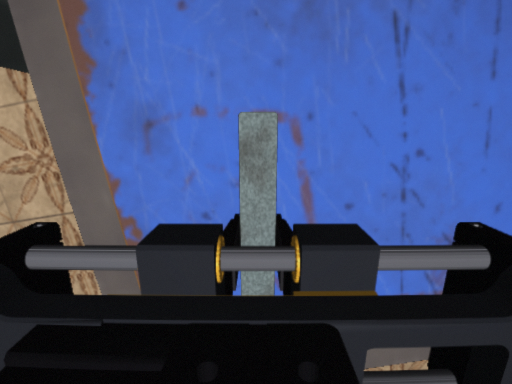

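```bash
cat > plan.py <<'E'
import numpy as np
obs=[(-86,-35,44,49),(80,86,-10,44),(-86,-80,-10,44),(-200,200,-50,4)]
def sd_rect(P,r):
    cx,cz=(r[0]+r[1])/2,(r[2]+r[3])/2; q=np.abs(P-[cx,cz])-[(r[1]-r[0])/2,(r[3]-r[2])/2]
    return np.linalg.norm(np.maximum(q,0),axis=1)+np.minimum(q.max(1),0)
t=np.linspace(-65,65,27); b=np.r_[np.c_[t,0*t-11],np.c_[t,0*t+11],np.c_[0*t[:3]-65,[-5,0,5]],np.c_[0*t[:3]+65,[-5,0,5]]]
def clr(x,z,th):
    c,s=np.cos(th),np.sin(th); R=np.array([[c,-s],[s,c]]); P=b@R.T+[x,z]; m=[]
    for r in obs:
        v=sd_rect(P,r).min()
        C=np.array([(r[i],r[j]) for i in (0,1) for j in (2,3)])
        v=min(v,sd_rect((C-[x,z])@R,(-65,65,-11,11)).min()); m.append(v)
    return m
E
python3 - <<'E'
from plan import *
for d in range(0,42,3):
    th=np.radians(d); best=max(((min(clr(x,z,th)),x,z) for x in range(-20,60,2) for z in range(15,90,1)if min(x-65*np.cos(th),999)<-42 ),key=lambda v:v[0])
    print(d,best,np.round(clr(best[1],best[2],th),1))
E
python3 - <<'E'
from h import *
import pickle; w=pickle.load(open("m.pkl","rb")); o=robot.get_obs()
X=onz(w,(257.5,112),.022); print(X, rot(o).inv().apply(X-np.array(o["eef_pos"])))
E
```

```text
0 (np.float64(29.0), -20, 89) [29.  48.8 34.  74. ]
3 (np.float64(25.61323796190834), -20, 89) [25.6 50.9 30.6 70.6]
6 (np.float64(22.265909038551513), -20, 89) [22.3 53.3 27.3 67.3]
9 (np.float64(18.96718802583848), -20, 89) [19.  55.9 24.  64. ]
12 (np.float64(15.726116488773783), -20, 89) [15.7 58.7 20.7 60.7]
15 (np.float64(12.551577979156406), -20, 89) [12.6 61.7 17.6 57.6]
18 (np.float64(9.45227368638173), -20, 89) [ 9.5 64.8 14.5 54.5]
21 (np.float64(7.059920899403714), 18, 45) [ 7.1 12.2 33.4  7.4]
24 (np.float64(6.513118166004375), 16, 47) [ 7.  17.8 32.1  6.5]
27 (np.float64(5.899495342107585), 14, 50) [ 5.9 24.3 31.1  6.7]
30 (np.float64(5.973720558371184), 14, 52) [ 6.6 28.9 32.2  6. ]
33 (np.float64(5.373086476623577), 12, 54) [ 6.2 34.4 31.5  5.4]
36 (np.float64(4.9331154262869745), 10, 57) [ 4.9 40.7 30.9  5.9]
39 (np.float64(4.5455690057338884), 8, 58) [ 5.2 45.2 30.6  4.5]
[ 0.43386566 -0.33440869  0.022     ] [ 0.07631076  0.00100155 -0.01853614]
```

Run:
```python
from plan import *
th=np.radians(21)
for d in (0,20,40,60,80,100): print(d,np.round(clr(18+d*np.cos(th),45+d*np.sin(th),th),1))
for d in (21,18,15,12,9,6,3,0):
    th=np.radians(d); C=[(min(clr(x,z,th)),x,z) for x in range(-10,40,1) for z in np.arange(15,60,.5) if -65*np.sin(th)+11*np.cos(th)+z<44]
    best=max(C,key=lambda v:v[0]); print(d,best,np.round(clr(best[1],best[2],th),1), [np.round(min(clr(x,z,th)),1) for x,z in [(12,best[2])]])
```

```text
0 [ 7.1 12.2 33.4  7.4]
20 [ 8.6 12.2 52.  14.6]
40 [25.7 12.2 70.8 21.8]
60 [44.6 12.2 89.9 28.9]
80 [ 64.1  12.2 109.3  36.1]
100 [ 83.9  12.2 129.   43.3]
21 (np.float64(10.694939130086325), 39, np.float64(51.5)) [10.9 10.7 54.4 13.9] [np.float64(-1.2)]
18 (np.float64(8.931120820827006), 39, np.float64(52.0)) [ 8.9  9.3 53.8 17.5] [np.float64(-4.1)]
15 (np.float64(6.051577979156406), 7, np.float64(37.5)) [ 6.1  7.4 21.4  6.1] [np.float64(2.4)]
12 (np.float64(6.535619420950141), 7, np.float64(35.0)) [ 6.5  7.1 21.1  6.7] [np.float64(2.1)]
9 (np.float64(6.967188025838482), 5, np.float64(32.0)) [ 7.1  9.1 19.1  7. ] [np.float64(2.1)]
6 (np.float64(7.706234476813755), 6, np.float64(29.5)) [ 7.7  8.2 20.2  7.8] [np.float64(2.2)]
3 (np.float64(8.122476296788452), 6, np.float64(27.0)) [ 8.1  8.5 20.5  8.6] [np.float64(2.5)]
0 (np.float64(9.0), -6, np.float64(24.0)) [ 9. 21.  9.  9.] [np.float64(3.0)]
```

```bash
cat > tgt.py <<'E'
from fit import *
B=np.array([.4825,.2072,-.2200]); E=11.3; H=-7.6
def tcp(x,z,deg,e=E):
    th=np.radians(deg); c,s=np.cos(th),np.sin(th)
    return T(B,[[(x+c*e-s*H)/1000,0,(z+s*e+c*H)/1000]])[0], Rt(np.pi+B[2],th)
E
python3 - <<'E'
from plan import *
print(clr(13,41,np.radians(18)),clr(6,35,np.radians(12)))
from tgt import *
o=state(); P=np.load("poses.npy")[1]; Y=np.pi/2+P[2]
p,R=tcp(92.7,73.7,21); print(p)
rows([((.421,-.41,.10),Rt(Y),0),((.38,-.38,.32),Rt(Y),0),((.31,-.3,.34),Rt(1.5),0),((.31,-.15,.34),Rt(1.9),0),((.36,.05,.33),Rt(2.4),0),((.48,.15,.25),Rt(2.92),0),((p[0],p[1],.18),Rt(2.92,.2),0),(p+[0,0,.03],R,0)],o)
E
```

```text
[np.float64(6.685985278882935), np.float64(6.850969074236016), np.float64(27.782139502690598), np.float64(6.45227368638173)] [np.float64(6.327707730132385), np.float64(8.133377353307282), np.float64(20.13337735330728), np.float64(6.726116488773783)]
t 20.27 pos [ 0.421  -0.4096  0.0034] q [6.000e-04 7.604e-01 6.494e-01 1.000e-03] F [ 0.7 -1.1  0.2] gap 0.022 j [-0.864  0.209  1.939  0.002  0.992 -0.708]
[0.58591883 0.18407354 0.07065435]
0 [ -0.3   0.3 -96.6] [ 0.1 -0.  -0. ] rows>=1.5
0 [  23.1  -44.4 -316.7] [ 0.1 -0.  -0. ] rows>=3.6
0 [  91.1 -126.  -336.8] [ 0.1 -0.  -4.9] rows>=1.7
0 [ 239.3 -149.5 -336.8] [  0.1  -0.  -27.9] rows>=2.4
0 [ 444.6 -131.5 -326.6] [  0.1   0.  -56.5] rows>=3.3
0 [ 562.1  -28.8 -246.3] [  0.1   0.1 -86.3] rows>=2.8
0 [ 612.3   70.4 -176. ] [ -8.5  -9.1 -86. ] rows>=2.1
0 [612.3  70.2 -96.7] [-15.7 -16.8 -85.4] rows>=1.3
```

{"fn": "drive_tool", "kwargs": {"rows": "0 0 0 -10 0 0 0; 0 0 0 -40 0 0 0; 0 0 0 -85 0 0 0; 0 0 -5 -140 0 0 0; 0 8 -20 -190 0 0 0; 0 15 -32 -245 0 0 0; 0 23 -45 -300 0 0 0; 0 50 -80 -330 0 0 -2; 0 91 -120 -337 0 0 -6; 0 140 -135 -337 0 0 -14; 0 190 -145 -337 0 0 -21; 0 240 -150 -337 0 0 -29; 0 290 -145 -335 0 0 -37; 0 340 -140 -332 0 0 -45; 0 392 -136 -330 0 0 -52; 0 445 -131 -325 0 0 -60; 0 490 -100 -300 0 0 -70; 0 530 -65 -270 0 0 -78; 0 562 -29 -246 0 0 -86; 0 562 -29 -246 0 0 -86"}}

```text
time_s: 22.78
eef_pos: [0.4791, 0.151, 0.2452]
ee_rot: [-0.003, 0.112, 0.994, -0.001]
contact_force: [-0.7, -0.9, -2.5]
finger_gap: 0.0219
```

Run:
```python
from tgt import *
o=state(); d=cams.read_camera("side"); cv2.imwrite("pics/n1.png",d["pixels"]); w=cams.read_camera("wrist"); cv2.imwrite("pics/n2.png",w["pixels"])
o=state()
p,R=tcp(92.7,73.7,21)
rows([((p[0],p[1],.15),Rt(2.92,.2),0),(p+[0,0,.03],R,0),(p,R,0)],o)
```

```text
t 22.77 pos [0.4791 0.151  0.2452] q [-0.0032  0.1121  0.9937 -0.001 ] F [-0.7 -0.9 -2.5] gap 0.0219 j [ 0.198 -0.223  1.933  0.     1.438 -1.148]
t 22.88 pos [0.4792 0.1499 0.2492] q [ 0.000e+00  1.133e-01  9.936e-01 -1.000e-04] F [ 1.   0.2 -2.3] gap 0.0218 j [ 0.196 -0.23   1.932 -0.     1.439 -1.147]
0 [-96.3  57.3  99.2] [ -0.  -11.5  -0.3] rows>=2.4
0 [-96.3  57.3 148.5] [ -0.1 -21.   -0.4] rows>=0.9
0 [-96.3  57.3 178.5] [ -0.1 -21.   -0.4] rows>=0.5
```

View pics/n1.png

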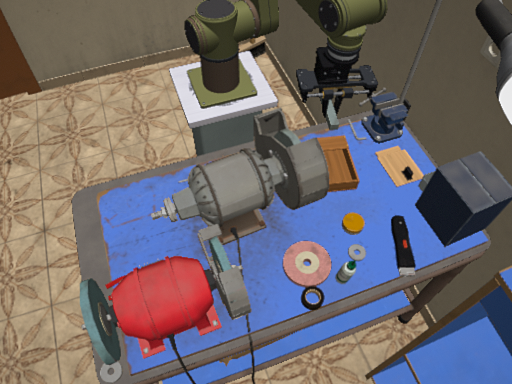

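View pics/n2.png

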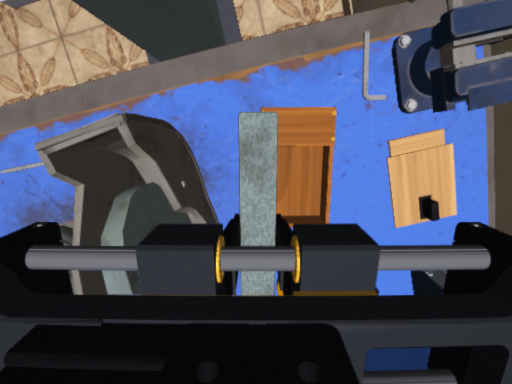

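{"fn": "drive_tool", "kwargs": {"rows": "0 -15 20 0 0 0 0; 0 -40 40 0 0 -4 0; 0 -70 57 20 0 -9 0; 0 -96 57 50 0 -14 0; 0 -96 57 80 0 -18 0; 0 -96 57 115 0 -21 -0.4; 0 -96 57 140 0 -21 -0.4; 0 -96.3 57.3 160 0 -21 -0.4; 0 -96.3 57.3 160 0 -21 -0.4; 0 -96.3 57.3 160 0 -21 -0.4"}}

```text
time_s: 24.12
eef_pos: [0.588, 0.1842, 0.092]
ee_rot: [0.183, 0.108, 0.977, -0.02]
contact_force: [0.2, -0.3, -1.2]
finger_gap: 0.0217
```

Run:
```python
from tgt import *
d=cams.read_camera("side"); cv2.imwrite("pics/o1.png",cv2.resize(d["pixels"][60:260,270:512],None,fx=3,fy=3)); w=cams.read_camera("wrist"); cv2.imwrite("pics/o2.png",w["pixels"])
import pickle; pickle.dump(w,open("o.pkl","wb"))
s=cams.read_camera("scene"); cv2.imwrite("pics/o3.png",cv2.resize(s["pixels"][120:320,250:490],None,fx=3,fy=3))
o=state()
th=np.radians(21)
W=[tcp(18+k*np.cos(th),45+k*np.sin(th),21) for k in (80,60,40,20,0)]+[tcp(*a) for a in [(13,41,18),(7,37.5,15),(6,35,12),(5,32,9),(5,29.5,6),(4,27,3),(2,24,0),(2,16,0)]]
rows([(p,R,0) for p,R in W],o)
```

```text
t 24.27 pos [0.5879 0.1844 0.0918] q [ 0.1833  0.1082  0.9769 -0.0198] F [ 0.4 -0.1 -1.8] gap 0.0222 j [ 0.302 -0.012  2.045 -0.254  0.799 -0.899]
0 [ 9.4 -0.8 19. ] [ 0.   0.2 -0. ] rows>=0.3
0 [29.4 -0.8 18.9] [ 0.   0.2 -0. ] rows>=0.3
0 [49.4 -0.8 18.9] [ 0.   0.2 -0. ] rows>=0.3
0 [69.4 -0.8 18.8] [ 0.   0.2 -0. ] rows>=0.3
0 [89.4 -0.8 18.7] [ 0.   0.2 -0. ] rows>=0.3
0 [95.9 -0.8 21.2] [ 0.   3.2 -0. ] rows>=0.3
0 [103.2  -0.8  22.8] [ 0.   6.2 -0. ] rows>=0.3
0 [105.5  -0.8  25.3] [ 0.   9.2 -0. ] rows>=0.3
0 [108.   -0.9  28.3] [ 0.  12.2 -0. ] rows>=0.3
0 [109.5  -0.9  31.1] [ 0.1 15.2 -0. ] rows>=0.3
0 [111.9  -0.9  33.5] [ 0.1 18.2 -0. ] rows>=0.3
0 [115.4  -0.9  36. ] [ 0.1 21.2 -0. ] rows>=0.3
0 [118.3  -0.9  43.4] [ 0.1 21.2 -0. ] rows>=0.1
```

View pics/o1.png

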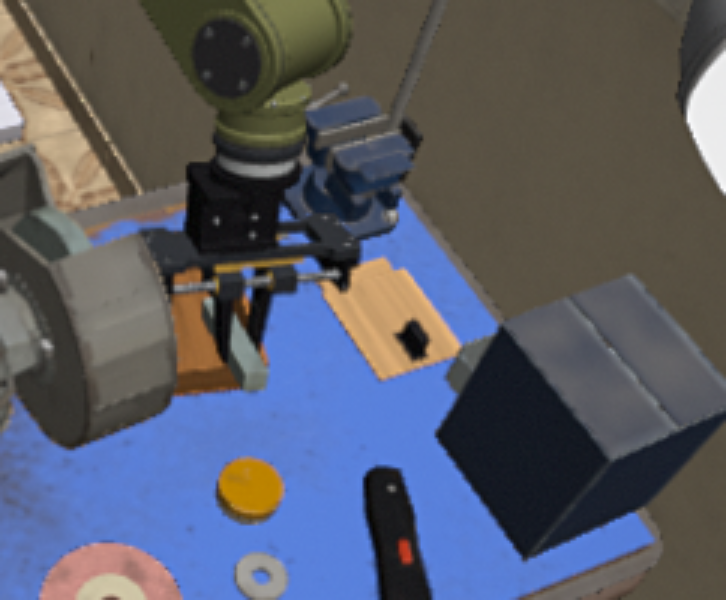

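View pics/o2.png

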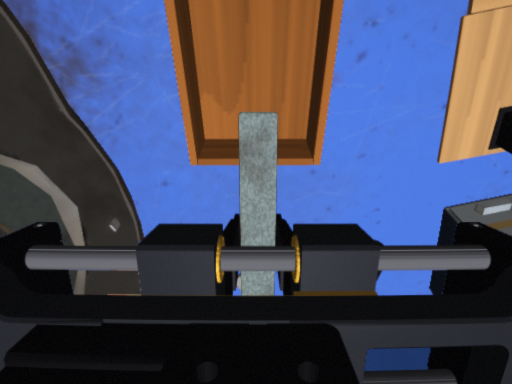

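View pics/o3.png

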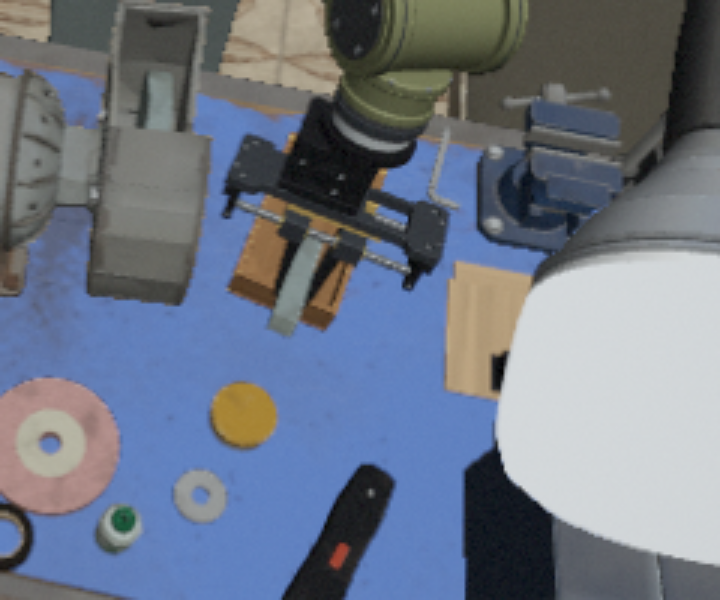

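Run:
```python
from tgt import *
import pickle; w=pickle.load(open("o.pkl","rb"))
print(proj(w,T(B,[[.086,-.051,.044],[.086,.051,.044],[.08,-.045,.044],[.08,.045,.044],[.08,-.045,.004],[.08,.045,.004],[.086,-.051,0.]])).round(1).tolist())
cv2.imwrite("pics/o4.png",cv2.resize(w["pixels"][90:180,160:350],None,fx=4,fy=4,interpolation=cv2.INTER_CUBIC))
o=state(); p,R=np.array(o["eef_pos"]),rot(o)
for a in (.0763,): print(proj(w,[p+R.apply([a,0,.0034-.022]),]).round(1))
```

```text
[[190.7, 165.6], [320.9, 165.5], [197.4, 158.8], [314.2, 158.7], [205.6, 137.9], [306.3, 137.8], [200.5, 142.2]]
t 24.27 pos [0.5879 0.1844 0.0918] q [ 0.1833  0.1082  0.9769 -0.0198] F [ 0.4 -0.1 -1.8] gap 0.0222 j [ 0.302 -0.012  2.045 -0.254  0.799 -0.899]
[[256.6 108.9]]
```

View pics/o4.png

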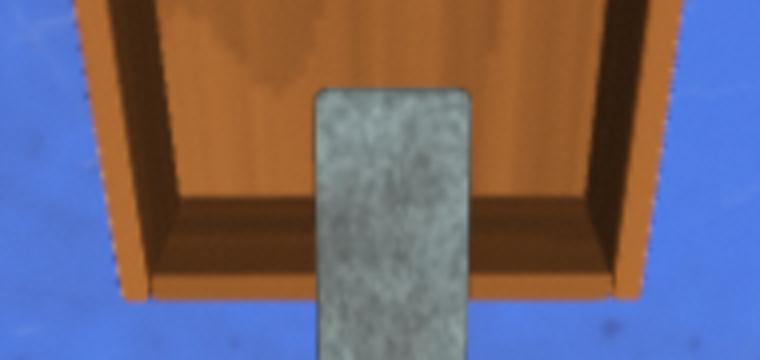

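{"fn": "drive_tool", "kwargs": {"rows": "0 5 -0.8 10 0 0 0; 0 9.4 -0.8 19 0 0 0; 0 20 -0.8 19 0 0 0; 0 30 -0.8 19 0 0 0; 0 40 -0.8 19 0 0 0; 0 50 -0.8 19 0 0 0; 0 60 -0.8 19 0 0 0; 0 70 -0.8 19 0 0 0; 0 80 -0.8 19 0 0 0; 0 89 -0.8 18.7 0 0 0; 0 89 -0.8 18.7 0 0 0; 0 89 -0.8 18.7 0 0 0"}}

```text
time_s: 25.78
eef_pos: [0.5125, 0.2002, 0.0408]
ee_rot: [0.182, 0.108, 0.977, -0.02]
contact_force: [0.3, 0.3, -2.1]
finger_gap: 0.0218
```

Run:
```python
from tgt import *
d=cams.read_camera("side"); cv2.imwrite("pics/q1.png",cv2.resize(d["pixels"][80:220,270:430],None,fx=4,fy=4)); w=cams.read_camera("wrist"); cv2.imwrite("pics/q2.png",w["pixels"])
o=state()
W=[tcp(*a) for a in [(18,45,21),(13,41,18),(7,37.5,15),(6,35,12),(5,32,9),(5,29.5,6),(4,27,3),(2,24,0),(2,18,0),(2,16,0)]]
rows([(p,R,0) for p,R in W],o)
```

```text
t 25.88 pos [0.5126 0.2001 0.0408] q [ 0.1824  0.1081  0.9771 -0.0201] F [-0.7  0.7 -1.6] gap 0.0222 j [ 0.383 -0.075  2.204 -0.313  0.728 -0.762]
0 [-0.7  0.4 -0.9] [-0.   0.1 -0. ] rows>=0.0
0 [5.8 0.4 1.6] [-0.   3.1 -0. ] rows>=0.3
0 [13.1  0.4  3.2] [-0.   6.1 -0. ] rows>=0.3
0 [15.4  0.4  5.7] [-0.   9.1 -0. ] rows>=0.3
0 [17.9  0.4  8.7] [-0.  12.1 -0. ] rows>=0.3
0 [19.4  0.4 11.5] [-0.  15.1 -0. ] rows>=0.3
0 [21.8  0.3 13.9] [-0.  18.1 -0. ] rows>=0.3
0 [25.3  0.3 16.4] [-0.  21.1 -0. ] rows>=0.3
0 [27.4  0.3 22. ] [-0.  21.1 -0. ] rows>=0.1
0 [28.2  0.3 23.9] [-0.  21.1 -0. ] rows>=0.0
```

View pics/q1.png

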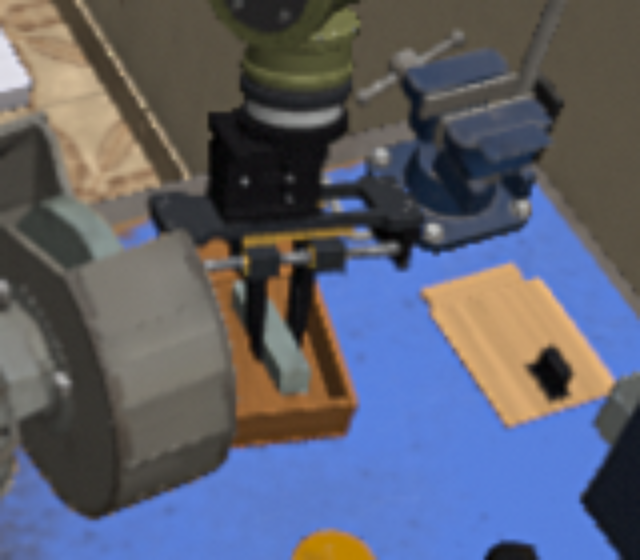

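View pics/q2.png

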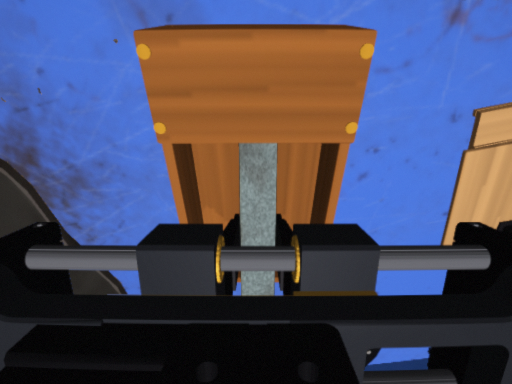

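{"fn": "drive_tool", "kwargs": {"rows": "0 2.5 0 0.5 0 1.5 0; 0 6 0.2 1.6 0 3 0; 0 13 0.3 3.2 0 6 0; 0 15.4 0.3 5.7 0 9 0; 0 18 0.3 8.7 0 12 0; 0 19.5 0.3 11.5 0 15 0; 0 22 0.3 13.9 0 18 0; 0 25.3 0.3 16.4 0 21 0; 0 25.5 0.3 17.5 0 21.1 0; 0 26 0.3 18 0 21.1 0; 0 26 0.3 18 0 21.1 0; 0 26 0.3 18 0 21.1 0"}}

```text
time_s: 27.38
eef_pos: [0.4947, 0.2043, 0.0144]
ee_rot: [0.0, 0.11, 0.994, -0.0]
contact_force: [0.2, 0.3, -1.1]
finger_gap: 0.0217
```

Run:
```python
from tgt import *
d=cams.read_camera("side"); cv2.imwrite("pics/r1.png",cv2.resize(d["pixels"][80:220,270:430],None,fx=4,fy=4))
o=state(); print(rot(o).as_matrix().round(4))
rows([(*tcp(2,z,0),0) for z in (18,16,15)],o)
```

```text
t 27.43 pos [0.4948 0.2043 0.0144] q [ 2.000e-04  1.098e-01  9.940e-01 -1.000e-04] F [ 0.2 -0.8 -1.7] gap 0.0221 j [ 0.292  0.088  2.054 -0.     0.999 -1.059]
[[-9.759e-01  2.182e-01  5.000e-04]
 [ 2.182e-01  9.759e-01 -2.000e-04]
 [-5.000e-04 -1.000e-04 -1.000e+00]]
0 [-0.7  0.1  4. ] [-0.  0.  0.] rows>=0.1
0 [-0.7  0.1  6. ] [-0.  0.  0.] rows>=0.0
0 [-0.7  0.1  7. ] [-0.  0.  0.] rows>=0.0
```

View pics/r1.png

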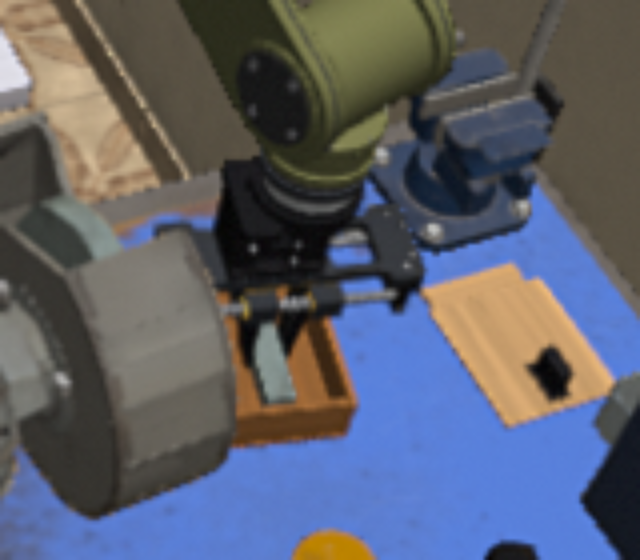

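Level, 7 mm above the floor. Lowering until contact.

{"fn": "drive_tool", "kwargs": {"rows": "0 0 0 2 0 0 0; 0 0 0 4 0 0 0; 0 0 0 5.5 0 0 0; 0 0 0 5.5 0 0 0; 0 0 0 5.5 0 0 0"}}

```text
time_s: 28.05
eef_pos: [0.4949, 0.2042, 0.0088]
ee_rot: [0.0, 0.11, 0.994, -0.0]
contact_force: [0.5, -0.5, -2.1]
finger_gap: 0.0217
```

{"fn": "drive_tool", "kwargs": {"rows": "0 0 0 0.5 0 0 0; 0 0 0 0.8 0 0 0; 0 0 0 0.8 0 0 0; 0 0 0 0.8 0 0 0"}}

```text
time_s: 28.55
eef_pos: [0.4949, 0.2042, 0.008]
ee_rot: [0.0, 0.11, 0.994, -0.0]
contact_force: [-0.1, -0.4, -2.4]
finger_gap: 0.0218
```

{"fn": "drive_tool", "kwargs": {"rows": "0 0 0 0.5 0 0 0; 0 0 0 0.5 0 0 0; 0 0 0 0.5 0 0 0"}}

```text
time_s: 28.92
eef_pos: [0.4949, 0.2042, 0.0075]
ee_rot: [0.0, 0.11, 0.994, -0.0]
contact_force: [0.4, 0.7, -2.2]
finger_gap: 0.0217
```

{"fn": "drive_tool", "kwargs": {"rows": "0 0 0 0.5 0 0 0; 0 0 0 0.5 0 0 0; 0 0 0 0.5 0 0 0"}}

```text
time_s: 29.3
eef_pos: [0.4949, 0.2042, 0.0073]
ee_rot: [0.0, 0.11, 0.994, -0.0]
contact_force: [-1.5, -1.0, 2.3]
finger_gap: 0.0219
```

{"fn": "drive_tool", "kwargs": {"rows": "0 0 0 0.5 0 0 0; 0 0 0 0.5 0 0 0; 0 0 0 0.5 0 0 0"}}

```text
time_s: 29.68
eef_pos: [0.4949, 0.2042, 0.0073]
ee_rot: [-0.0, 0.11, 0.994, -0.0]
contact_force: [-4.3, -1.8, 6.7]
finger_gap: 0.0219
```

{"fn": "drive_tool", "kwargs": {"rows": "30 0 0 0 0 0 0; 38 0 0 0 0 0 0; 38 0 0 0 0 0 0; 38 0 0 0 0 0 0; 38 0 0 -10 0 0 0; 38 0 0 -30 0 0 0; 38 0 0 -60 0 0 0; 38 0 0 -110 0 0 0; 38 0 0 -160 0 0 0; 38 40 0 -210 0 0 0; 38 80 0 -240 0 0 0; 38 80 0 -240 0 0 0; 38 80 0 -240 0 0 0"}}

```text
time_s: 31.3
eef_pos: [0.4168, 0.2217, 0.2464]
ee_rot: [0.0, 0.11, 0.994, -0.0]
contact_force: [-0.1, 0.2, -1.1]
finger_gap: 0.0378
```

Run:
```python
from tgt import *
o=state()
for n in ("scene","side","wrist"):
    w=cams.read_camera(n); cv2.imwrite(f"pics/s_{n}.png",w["pixels"])
    for th in ("stick","lid_tab"):
        for d in spotter.search_frame(th,w)[:2]: x=toworld(w,d["xyz"]); print(n,th,round(d["p"],2),x.round(4))
d=cv2.imread("pics/s_side.png"); cv2.imwrite("pics/s1.png",cv2.resize(d[80:220,270:430],None,fx=4,fy=4))
```

```text
t 31.3 pos [0.4168 0.2217 0.2464] q [ 3.000e-04  1.098e-01  9.940e-01 -2.000e-04] F [-0.1  0.2 -1.1] gap 0.0378 j [ 3.750e-01 -3.020e-01  1.994e+00 -1.000e-03  1.449e+00 -9.750e-01]
scene stick 0.83 [0.4918 0.2025 0.0259]
scene lid_tab 0.67 [0.5401 0.3808 0.0172]
side stick 0.71 [0.4853 0.2322 0.0266]
side stick 0.6 [0.4915 0.201  0.0258]
side lid_tab 0.61 [0.5502 0.3953 0.0112]
wrist stick 0.85 [0.4906 0.2052 0.0265]
wrist lid_tab 0.83 [0.5111 0.4134 0.0136]
```

View pics/s1.png

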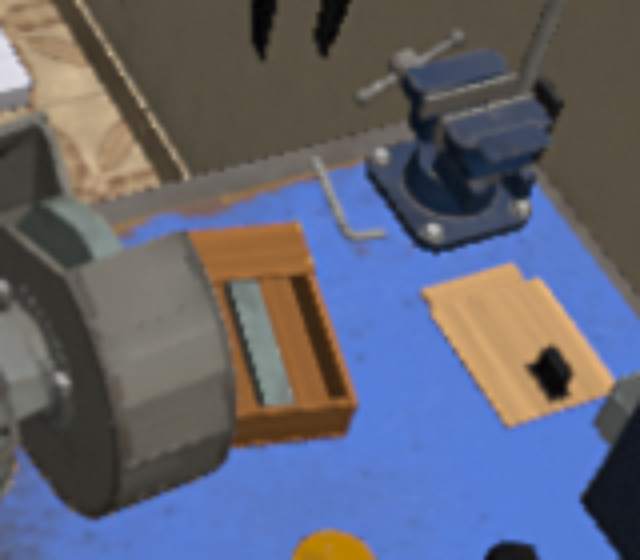

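View pics/s_wrist.png

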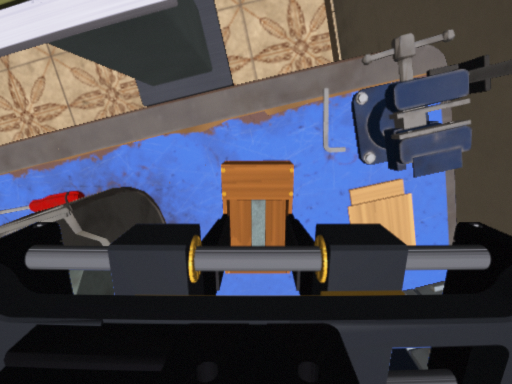

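View pics/s_scene.png

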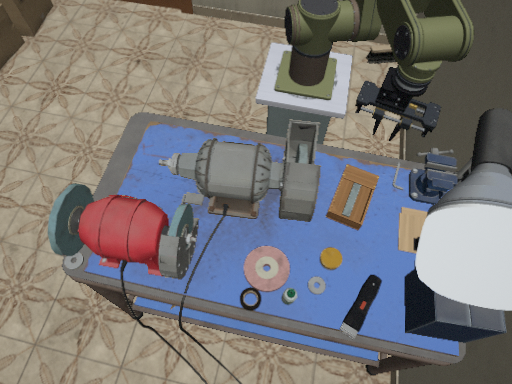

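```bash
python3 -c "
from rig import robot; print(robot.close_job())"
```

```text
the job is handed in; nothing more can be done
None
```

The job is done and handed in at about 31.5 s of the 72 s allowed.

**Lid:** I gripped it by the tab, tipped it up 20° about the deck edge and drew it 50 mm along its own +x. It now lies tab up on the bench left of the box, with its origin at about (0.56, 0.40). I lowered it until the bench pushed back with about 5 N, then let go.

**Stick:** I passed it in tilted 21° with one end under the deck, turned it level and lowered it to the floor. The floor pushed back with about 7 N before I let go.

**Last checks:**
- **Stick in place:** All three cameras put the visible top of the stick at z ≈ 26 mm, which is what it should be lying level on the 4 mm floor. The side view shows its end under the deck.
- **Lid:** It lies level with the tab up in the side view.
- **Arm:** The gripper is clear of everything, about 0.25 m above the bench. No contact force I read went above about 8 N.
- **Bystanders:** The tin shows unmoved in the scene view. I saw the pliers and the screwdriver only once each and did not compare them before and after. The arm passed the screwdriver at about 0.3 m. When I gripped the stick, the pliers lay well clear to one side.

**Disagreements:**
- The network also reported a second stick in the side view, about 30 mm to the left (p 0.71). The picture shows nothing there.
- Its positions for the lid tab were 50 to 80 mm off. From the arm's pose at release, the tab is at about (0.59, 0.40).

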